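Row up three board modules in the gang test nest and shut its contact lid

TASK

Nudge the three loose board modules on the test nest into one straight row: each flat against the steel fence at the back, the row starting hard against the steel stop at its left end and the modules side by side with no gaps, in any order. Then, with the row made, swing the hinged contact lid down over them and press it fully home against its springs, so that it stays shut. Leave the things lying round the nest where they are.

Things in the scene. Friction and masses are not known exactly. Their poses are not given: they have to be found in the camera images.
- nest: Gang test nest: fixed flat box, aluminium top plate 157 x 315 mm, 30 mm above the bench. Origin: on the bench below the plate; x to its back (away from the robot), y to its left; plate x -85 to +72. Steel fence at the back: front face x = +35, y -130 to +145. Steel stop at the left: face y = +135, x -45 to +35. Both 10 mm thick, 12 high. Lid hinge line: x = +56, z = 56 mm, along y
- nest_corner (a point): Inner corner where the fence's front face meets the stop's face, on top of the plate; axes as the nest's. The finished row reaches from here 52 mm towards -x and 204 mm towards -y
- module_0: Board module: a green circuit board in a grey open plastic housing, 52 mm (its x) by 68 mm (its y, along the row) by 16 mm high, about 0.17 kg. Origin: middle of its underside, z up. The three are alike; either long side may face the fence. In the row their middles lie 26 mm in front of the fence and 34, 102 and 170 mm to the right of the stop
- module_1: Board module like module_0
- module_2: Board module like module_0
- lid (a joint): Lid angle, rad: 0 = shut, fully home; starts at 1.45 to 1.6 (about upright). Stiff hinge: it stays where left. Aluminium frame 217 mm wide reaching 82 mm forward of the hinge; its front and right edges have a lip that goes down 4 to 5 mm clear of a well made row; three sprung contact heads below meet the modules at about 0.09. Pressing it home takes about 8 N at the handle
- lid_handle (a point): Middle of the lid's black round handle bar, 12 mm thick, 110 mm long, parallel to the hinge, on two rods 90 mm apart, 112 mm from the hinge line, 24 mm clear of the frame's front edge; with the lid shut 66 mm above the bench, 30 mm free below it. Axes turn with the lid: y along the bar, -x away from the hinge
- setting_block: White stepped setting block 30 x 60 x 25 mm, lying to the right of the nest; leave alone. Origin: middle of its underside
- hex_key_set: Green folding key set 26 x 85 x 20 mm, lying to the right of the nest; leave alone. Origin: middle of its underside
- flux_bottle: Brown dropper bottle with a red nozzle, 31 mm thick and 90 mm high, standing to the left of the nest; leave alone. Origin: middle of its underside
- tweezers_a: Steel tweezers 15 x 120 x 10 mm, lying in front of the nest; leave alone. Origin: middle of its underside
- usb_probe: Blue plug-in test key 20 x 64 x 9 mm, lying in front of the nest; leave alone. Origin: middle of its underside
Mind the look-alikes: they are no part of the job. What is shaped like the module_1 but blue is not meant.

How it is judged:
On the way:
1. with the lid still open, the three modules lie in one straight row against the fence and the left stop, without gaps (x of module_0 in the frame of nest_corner between -0.0295 and -0.024 m and z of module_0 in the frame of nest_corner between -0.003 and 0.003 m and angle between the x axis of each of module_0, module_1, module_2 and the x axis of nest, either way round below 0.05 rad and (y of module_0 in the frame of nest_corner between -0.038 and -0.0325 m or y of module_0 in the frame of nest_corner between -0.106 and -0.1005 m or y of module_0 in the frame of nest_corner between -0.174 and -0.1685 m) and x of module_1 in the frame of nest_corner between -0.0295 and -0.024 m and z of module_1 in the frame of nest_corner between -0.003 and 0.003 m and (y of module_1 in the frame of nest_corner between -0.038 and -0.0325 m or y of module_1 in the frame of nest_corner between -0.106 and -0.1005 m or y of module_1 in the frame of nest_corner between -0.174 and -0.1685 m) and x of module_2 in the frame of nest_corner between -0.0295 and -0.024 m and z of module_2 in the frame of nest_corner between -0.003 and 0.003 m and (y of module_2 in the frame of nest_corner between -0.038 and -0.0325 m or y of module_2 in the frame of nest_corner between -0.106 and -0.1005 m or y of module_2 in the frame of nest_corner between -0.174 and -0.1685 m) and value of joint lid above 0.6 rad), for 0.2 s.
At the end, for the whole second after the job is handed in: The lid is shut to within 0.025 rad of fully home, and under it the three modules lie at rest flat on the plate in one row: each within about 3 mm of the back fence and turned less than 0.05 rad from it, their middles 34, 102 and 170 mm from the left stop (at most 4 mm farther), in any order (x of module_0 in the frame of nest_corner between -0.0295 and -0.024 m and z of module_0 in the frame of nest_corner between -0.003 and 0.003 m and angle between the x axis of each of module_0, module_1, module_2 and the x axis of nest, either way round below 0.05 rad and (y of module_0 in the frame of nest_corner between -0.038 and -0.0325 m or y of module_0 in the frame of nest_corner between -0.106 and -0.1005 m or y of module_0 in the frame of nest_corner between -0.174 and -0.1685 m) and x of module_1 in the frame of nest_corner between -0.0295 and -0.024 m and z of module_1 in the frame of nest_corner between -0.003 and 0.003 m and (y of module_1 in the frame of nest_corner between -0.038 and -0.0325 m or y of module_1 in the frame of nest_corner between -0.106 and -0.1005 m or y of module_1 in the frame of nest_corner between -0.174 and -0.1685 m) and x of module_2 in the frame of nest_corner between -0.0295 and -0.024 m and z of module_2 in the frame of nest_corner between -0.003 and 0.003 m and (y of module_2 in the frame of nest_corner between -0.038 and -0.0325 m or y of module_2 in the frame of nest_corner between -0.106 and -0.1005 m or y of module_2 in the frame of nest_corner between -0.174 and -0.1685 m) and value of joint lid below 0.025 rad and linear speed of each of module_0, module_1, module_2 below 0.01 m/s); the robot touches nothing.
It fails at once if a thing lying round the nest (setting block, key set, flux bottle, tweezers, test key) is moved by more than 25 mm or the bottle is tipped over (distance of any of setting_block, hex_key_set, flux_bottle, tweezers_a, usb_probe from where it was at the start of the episode above 0.025 m or angle between flux_bottle's own z axis and vertical above 0.6 rad).
It fails at once if a module is tipped up or falls off the nest (angle between any of module_0, module_1, module_2's own z axis and vertical above 0.6 rad or height (world z) of any of module_0, module_1, module_2 below 0.024 m).
It also fails if it takes over 61 s, if anything falls off the work surface, if the arm or the gripper's body presses on something with over 40 N, if the wrist force passes 120 N, or if a joint passes its speed limit or range.

ROBOT

A 7-joint arm with a two-finger parallel gripper is mounted at the origin on a cart in front of the work surface, level with it; the furniture and walls round the work are solid. World frame = base frame: x ahead of the robot, y to its left, z up, the work surface at z = 0. Lengths are in m, angles in rad, forces in N, time in s.
With the tool pointing down it reaches from about 0.425 to 0.925 m from the base axis. Payload 6.8 kg.
Tool frame: the origin (TCP) lies between the finger pads; the fingertips stand r.tcp_to_tips ahead of it and the grasp point (between the pads) is the TCP (r.tcp_to_tips is the distance from the TCP to the fingertips, in m); z points along the fingers, y is the line along which they close (so a half turn about z gives the same grasp; the last joint's range is limited). The gripper opens to 85 mm and grips with 20 to 120 N. Pads are 22 mm wide; open, the fingers measure 114 mm over their backs; the gripper's body (76 mm by 85 mm) begins 54 mm behind the grasp point. The pads swing forward as they close: fully open they stand 13 mm farther back than shut.
Start: joints at [1.235, 0.477, 0.022, 1.555, -0.011, 1.109, -0.083], TCP at [0.152, -0.658, 0.25] pointing down, gripper open.
Joint ranges: [-2.96, 2.96], [-0.34, 2.1], [-1.41, 1.46], [0.24, 2.44], [-1.37, 4.51], [0.17, 1.92], [-2.96, 2.96]. Speed limits (rad/s): [2.39, 2.39, 3.14, 3.14, 3.14, 3.14, 3.14].

INTERFACE

Orientations are given as a rotation vector (axis times angle).
In Python, from bench import r gives the robot as it stands.
- The arm moves only by the tool servo_tool, never from a script. Its argument "commands" is a list of rows, each a list of 2 entries, a list of its own where there are three numbers: the shift along the tool's x, y, z normalised to -1 to 1, where 1 is 250 mm, then the turn, a rotation vector about the tool's x, y, z normalised to -1 to 1, where 1 is 90 degrees. In form: [[[dx, dy, dz], [ax, ay, az]], ...]. A call has 1 to 20 rows; each row is the pose to reach, as a shift and turn from the pose commanded when the call began, along the tool's axes at that moment; what a row does not reach only later rows make up. A row lasts 1/10 s, in which the tool goes at most 50 mm and 8.59 degrees, less where a joint would pass 70% of its speed; a pose out of reach is approached as far as the arm can. A call with a number of a shift or a turn outside -1 to 1 is refused whole. A call with a gripper value outside its range is refused whole. "claw" is the closure, from 0 (fully open) to 1 (shut), set as the call begins (left out, the last holds). The fingers move at their own pace and stop on an object; "squeeze" is the grip in N (left out, the last holds). Time passes only in rows, so rows that repeat a pose let the fingers close. It gives the time, the measured TCP pose, the force, the opening and the grip force at its end, in the units of the state.
- r.get_obs(): the state, without advancing time (a new reading comes with each control period).
- r.grab_frame(name): name is "scene" or "top" or "wrist"; returns (picture, depth): 480x640x3 uint8, red, green, blue; 480x640 float32, m along the optical axis (not along the pixel's ray), 0 where there is no reading.
- r.camera_model(name): a dict with "fx", "fy", "cx", "cy" (pixels), "extrinsics" (4x4, takes a point from camera to world coordinates); the wrist camera has in their place "hand_eye" (4x4, takes a point from camera to tool coordinates, whose origin is the TCP and whose axes are the flange's). Camera axes: x right, y down, z forward; pixel columns grow to the right and rows downward; lengths in m; the calibration is good to about 2 mm. A picture is of the moment at which its call begins: read the wrist's pose just before it. camera_model takes no time and is no camera call.
- r.hand_in(): hands the job in; it is judged then, once.
Trained networks look in the newest picture that a camera, given by its name, has taken for a name from the list of things; names that differ only in an ending like _2 or _b are one class to them, and where a whole thing is asked for, a point or a joint stands for the part that bears it (a point fixed in the world has none). Each returns a list of dicts, best first, with "confidence" (0 to 1); they miss things now and then, are a little off and sometimes report something else, mostly with a low value. They report only what shows in the picture. A call takes as long as a camera call. They do not tell look-alikes from the thing itself.
- r.boxes_of(camera, target): "uv" ([column, row] in pixels, amid what is visible of it).
- r.mark_of(camera, target): "uv" ([column, row] in pixels: a listed point, or the origin of a listed thing).
The state is a dict: "clock": time; "joints": joint angles; "qvel": joint speeds; "tau": joint torques, N m; "tcp_pos": TCP position; "orientation": TCP orientation; "contact_force": force on the tool from outside, world axes, zero at the start; "moment": the same for the moment, N m; "grip_width": finger opening in m; "gripper_force": force on a finger pad.
Only numpy, scipy, OpenCV 4.12 (cv2) and the standard library are available. Lean on these libraries where they do the work, as an engineer would, in place of code of your own. Each camera call takes 0.05 s, during which the arm holds its last target. There are 200 camera calls.

## Working session

There is one attempt and no reset: what is moved stays moved. The work goes in short steps, Python scripts to look and compute and a tool call to move; the robot and the scene stay as the last step left them, time stands still between calls to the robot, and variables do not carry over. Pictures are saved under pics/ and viewed, at most 10 in all, crops included, and the job is handed in when it is done.

Besides the shell and the picture viewer there is one more tool, called after "Request:" as name([rows], argument=value, ...), one row to a line, values as JSON. servo_tool: Moves the arm, as the interface text tells. Scaled input: -1 to 1 covers 250 mm each way for a shift and 90 degrees each way for a turn. Its arguments: {"type":"object","properties":{"commands":{"type":"array"},"claw":{"type":"number"},"squeeze":{"type":"number"}},"required":["commands"]}

```bash
mkdir -p pics
cat > h.py <<'E'
import numpy as np, cv2
from bench import r
from scipy.spatial.transform import Rotation as R
def save(n,img): cv2.imwrite('pics/'+n+'.png',img[:,:,::-1])
def world(cam,uv,d):
    m=r.camera_model(cam); p=np.array([(uv[0]-m['cx'])/m['fx']*d,(uv[1]-m['cy'])/m['fy']*d,d,1])
    return (np.array(m['extrinsics'])@p)[:3]
def onplane(cam,uv,z):
    m=r.camera_model(cam);E=np.array(m['extrinsics']); v=E[:3,:3]@np.array([(uv[0]-m['cx'])/m['fx'],(uv[1]-m['cy'])/m['fy'],1])
    return E[:3,3]+v*(z-E[2,3])/v[2]
E
python3 - <<'E'
from h import *
o=r.get_obs();print(o['tcp_pos'],o['orientation'],r.tcp_to_tips)
for c in ('top','scene'):
    img,d=r.grab_frame(c);save(c+'0',img);np.save(c+'d.npy',d)
    print(c,np.round(r.camera_model(c)['extrinsics'],3).tolist(),r.camera_model(c)['fx'])
    for t in ('module_0','lid_handle','nest_corner','nest','usb_probe'):
        print(t,[(np.round(q['uv'],1).tolist(),round(q['confidence'],2)) for q in r.mark_of(c,t)])
E
```

```text
[ 0.15226009 -0.65704016  0.24933032] [-3.11945736e+00 -3.56863856e-01  5.95041615e-04] 0.019
top [[-0.029, -0.998, 0.053, 0.46], [-1.0, 0.028, -0.006, 0.05], [0.004, -0.053, -0.999, 0.919], [0.0, 0.0, 0.0, 1.0]] 440.2559749113238
module_0 [([457.1, 218.7], 0.96), ([350.1, 226.9], 0.85), ([187.6, 301.7], 0.66), ([257.1, 234.0], 0.59), ([302.0, 226.7], 0.59), ([400.2, 213.5], 0.56), ([296.1, 225.2], 0.4)]
lid_handle [([270.6, 180.2], 0.57)]
nest_corner [([231.1, 216.3], 0.62)]
nest [([297.3, 225.2], 0.9)]
usb_probe [([256.4, 290.3], 0.83)]
scene [[-0.731, -0.423, 0.535, 0.03], [-0.682, 0.468, -0.562, 0.535], [-0.012, -0.776, -0.631, 0.638], [0.0, 0.0, 0.0, 1.0]] 498.05220469339883
module_0 [([245.6, 284.5], 0.96), ([317.7, 228.6], 0.94), ([377.2, 195.2], 0.87), ([283.6, 256.8], 0.67), ([245.0, 394.7], 0.65)]
lid_handle [([232.2, 190.6], 0.81), ([356.6, 266.1], 0.5)]
nest_corner [([204.6, 289.2], 0.68)]
nest [([274.3, 269.1], 0.63)]
usb_probe [([232.5, 194.1], 0.42)]
```

View pics/top0.png

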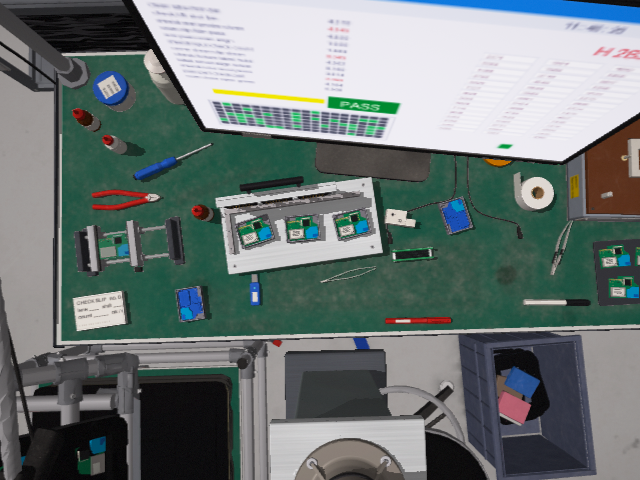

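View pics/scene0.png

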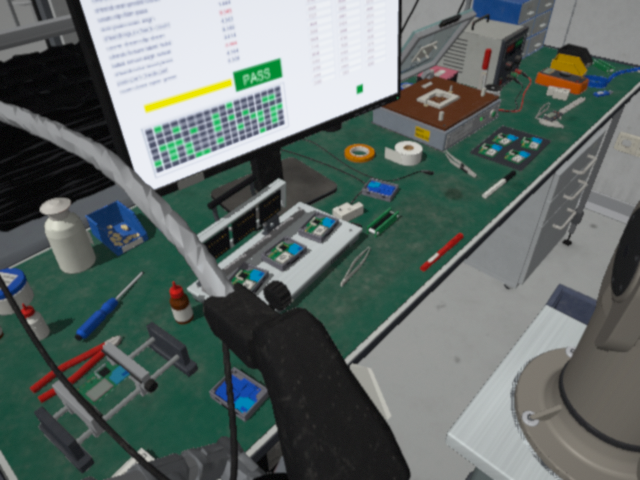

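The top view shows the nest at about (300,225), three modules at (255,231), (302,229), (352,224), and the upright lid with its bar at (271,183). The bottle is at (201,212) and the monitor's edge is behind. Next I'll measure on the depth map.

Run:
```python
from h import *
d=np.load('topd.npy');m=r.camera_model('top');E=np.array(m['extrinsics'])
v,u=np.mgrid[:480,:640]
P=np.stack([(u-m['cx'])/m['fx']*d,(v-m['cy'])/m['fy']*d,d,np.ones_like(d)],-1)@E.T
P=P[...,:3];ok=d>0
# plate
s=ok&(abs(P[...,2]-.03)<.006)&(u>205)&(u<400)&(v>165)&(v<285)
n,l,st,_=cv2.connectedComponentsWithStats(s.astype(np.uint8));k=1+np.argmax(st[1:,4])
q=P[l==k];print('plate',cv2.minAreaRect(q[:,:2].astype(np.float32)*1000),np.median(q[:,2]))
img=r.grab_frame('top')[0]
x0,y0,x1,y1=190,150,400,290
# ortho of region at z=.046, 1px=0.5mm : x up, y left
def ortho(z,cx,cy,w=.4,h=.3,res=.0005):
    W=int(w/res);H=int(h/res);jj,ii=np.meshgrid(np.arange(W),np.arange(H))
    X=cx+h/2-ii*res;Y=cy+w/2-jj*res
    c=np.stack([X,Y,np.full_like(X,z),np.ones_like(X)],-1)@np.linalg.inv(E).T
    return cv2.remap(img,(c[...,0]/c[...,2]*m['fx']+m['cx']).astype(np.float32),(c[...,1]/c[...,2]*m['fy']+m['cy']).astype(np.float32),cv2.INTER_CUBIC)
save('ortho46',ortho(.046,.54,.09))
for c in [(230,270),(384,253),(372,180),(217,198)]: print(c,onplane('top',c,.03).round(3))
# tall things near
t=ok&(P[...,2]>.1)&(abs(P[...,0]-.6)<.25)&(abs(P[...,1]-.1)<.3)
for x in np.arange(.5,.85,.02):
    a=P[t&(abs(P[...,0]-x)<.01)]
    if len(a): print(round(x,2),len(a),'z',a[:,2].min().round(3),a[:,2].max().round(3),'y',a[:,1].min().round(3),a[:,1].max().round(3))
for c in [(201,212),(400,217),(413,254),(347,273),(256,290)]: print(c,P[c[1],c[0]].round(3))
```

```text
plate ((551.6304321289062, 84.58639526367188), (157.32015991210938, 315.4709167480469), 6.524731636047363) 0.030435681899572686
(230, 270) [0.464 0.228 0.03 ]
(384, 253) [ 0.49  -0.083  0.03 ]
(372, 180) [ 0.64  -0.064  0.03 ]
(217, 198) [0.611 0.252 0.03 ]
0.58 345 z 0.104 0.141 y 0.111 0.23
0.6 1189 z 0.101 0.177 y 0.014 0.23
0.62 312 z 0.133 0.177 y 0.016 0.175
0.66 1633 z 0.157 0.321 y -0.2 -0.059
0.68 9843 z 0.157 0.503 y -0.2 0.102
0.7 21307 z 0.155 0.539 y -0.2 0.249
0.72 15773 z 0.174 0.518 y -0.062 0.249
0.74 3751 z 0.358 0.495 y 0.121 0.246
0.82 114 z 0.1 0.139 y 0.32 0.35
0.84 268 z 0.1 0.144 y 0.322 0.361
(201, 212) [0.578 0.274 0.071]
(400, 217) [ 0.563 -0.12   0.024]
(413, 254) [ 0.487 -0.145  0.016]
(347, 273) [ 0.451 -0.009  0.003]
(256, 290) [0.422 0.18  0.009]
```

View pics/ortho46.png

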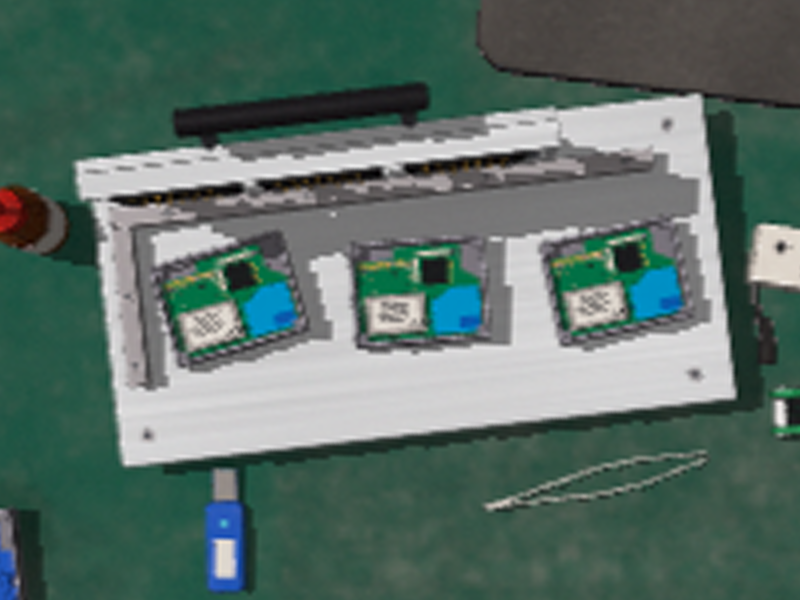

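The rectified view shows the modules at (232,303), (423,295), (622,282), turned about +13°, 0° and +11°. The nest yaw is about 6.5°. I'll move over in steps and use the wrist camera.

Request:
servo_tool([
  [[0.96, -0.6, 0], [0, 0, 0.072]],
  [[0.96, -0.6, 0], [0, 0, 0.072]],
  [[0.96, -0.6, 0], [0, 0, 0.072]],
  [[0.96, -0.6, 0], [0, 0, 0.072]],
  [[0.96, -0.6, 0], [0, 0, 0.072]],
  [[0.96, -0.6, 0], [0, 0, 0.072]],
  [[0.96, -0.6, 0], [0, 0, 0.072]],
], claw=0.6)

```text
clock: 1.35
tcp_pos: [0.3576, -0.4525, 0.2506]
orientation: [-3.134, -0.195, -0.004]
contact_force: [0.0, -0.8, -1.1]
grip_width: 0.0342
gripper_force: 0.0
```

Run:
```python
from h import *
o=r.get_obs();print(o)
print(R.from_rotvec(o['orientation']).as_matrix().round(3), np.round(r.camera_model('wrist')['hand_eye'],3))
```

```text
{'clock': 1.35, 'joints': array([ 0.84187704,  0.31754752, -0.05769107,  1.79295488,  0.01748661,
        1.03103171, -0.66859579]), 'qvel': array([ 0.0546659 ,  0.0097018 ,  0.07799539, -0.01280879,  0.02557619,
        0.00180079,  0.05267062]), 'tau': array([-4.98944577e-01, -4.89598632e+01,  1.45923514e-01, -2.66146445e+01,
       -1.17182892e-02,  3.22598813e-02, -5.52022252e-01]), 'tcp_pos': array([ 0.35756719, -0.45249998,  0.25062376]), 'orientation': array([-3.13402601, -0.19473766, -0.00418308]), 'contact_force': array([ 0.00881345, -0.75287646, -1.07655046]), 'moment': array([ 0.01822135, -0.01235841,  0.0120653 ]), 'gripper_force': 0.0, 'grip_width': 0.03416794333782242}
[[ 0.992  0.124  0.003]
 [ 0.124 -0.992  0.002]
 [ 0.003 -0.001 -1.   ]] [[-0.001 -0.955 -0.297  0.076]
 [ 1.    -0.001 -0.    -0.001]
 [-0.    -0.297  0.955 -0.123]
 [ 0.     0.     0.     1.   ]]
```

Request:
servo_tool([
  [[0.37, -0.81, 0.1], [0, 0, 0.007]],
  [[0.37, -0.81, 0.1], [0, 0, 0.007]],
  [[0.37, -0.81, 0.1], [0, 0, 0.007]],
  [[0.37, -0.81, 0.1], [0, 0, 0.007]],
  [[0.37, -0.81, 0.1], [0, 0, 0.007]],
  [[0.37, -0.81, 0.1], [0, 0, 0.007]],
])

```text
clock: 1.95
tcp_pos: [0.4222, -0.242, 0.2252]
orientation: [-3.136, -0.172, -0.0]
contact_force: [0.4, -0.1, 0.2]
grip_width: 0.0339
gripper_force: 0.0
```

Request:
servo_tool([
  [[0.37, -0.81, 0.3], [0, 0.222, 0]],
  [[0.37, -0.81, 0.3], [0, 0.222, 0]],
  [[0.37, -0.81, 0.3], [0, 0.222, 0]],
  [[0.37, -0.81, 0.3], [0, 0.222, 0]],
  [[0.37, -0.81, 0.3], [0, 0.222, 0]],
  [[0.37, -0.81, 0.3], [0, 0.222, 0]],
  [[0.37, -0.81, 0.3], [0, 0.222, 0]],
])

```text
clock: 2.65
tcp_pos: [0.4924, -0.0346, 0.1502]
orientation: [-3.073, -0.162, -0.54]
contact_force: [0.7, -0.8, 0.7]
grip_width: 0.0341
gripper_force: 0.0
```

```bash
cat >> h.py <<'E'
N=np.array([[.9935,-.1136,0],[.1136,.9935,0],[0,0,1.]]);O=np.array([.5581,.0853,0])
def st():
    o=r.get_obs();M=R.from_rotvec(o['orientation']).as_matrix()
    print('t',o['clock'],'nest mm',(N.T@(o['tcp_pos']-O)*1000).round(1),'F nest',(N.T@o['contact_force']).round(1),'w',round(o['grip_width'],4))
    print('tool in nest',(N.T@M).round(3).tolist(),'q',o['joints'].round(2))
    return o,M
def go(*targets): # nest mm -> normalised rows, current orientation
    o,M=st();p=o['tcp_pos']
    for t in targets: print(t,(M.T@(N@(np.array(t)/1000.)+O-p)/.25).round(3).tolist())
E
python3 - <<'E'
from h import *
go((-80,-105,100),(-80,-105,54),(-32,-105,54))
E
```

```text
t 2.65 nest mm [ -78.9 -111.7  150.2] F nest [ 0.6 -0.8  0.7] w 0.0341
tool in nest [[0.94, -0.009, 0.341], [-0.008, -1.0, -0.004], [0.341, 0.001, -0.94]] q [ 0.18  0.2  -0.25  2.3   0.11  0.3  -1.61]
(-80, -105, 100) [-0.073, -0.027, 0.187]
(-80, -105, 54) [-0.136, -0.027, 0.36]
(-32, -105, 54) [0.045, -0.029, 0.425]
```

Request:
servo_tool([
  [[-0.073, -0.027, 0.187], [0, 0, 0]],
  [[-0.073, -0.027, 0.187], [0, 0, 0]],
  [[-0.136, -0.027, 0.36], [0, 0, 0]],
  [[-0.136, -0.027, 0.36], [0, 0, 0]],
  [[-0.136, -0.027, 0.36], [0, 0, 0]],
])

```text
clock: 3.15
tcp_pos: [0.488, -0.0363, 0.0658]
orientation: [3.093, 0.152, 0.527]
contact_force: [-0.4, -0.7, -0.4]
grip_width: 0.0341
gripper_force: 0.0
```

Run:
```python
from h import *
go((-50,-105,54),(-38,-105,54),(-34,-105,54),(-30,-105,54)); save('w1',r.grab_frame('wrist')[0])
```

```text
t 3.15 nest mm [ -83.4 -112.9   65.8] F nest [-0.5 -0.6 -0.4] w 0.0341
tool in nest [[0.944, -0.018, 0.33], [-0.012, -1.0, -0.022], [0.33, 0.017, -0.944]] q [ 0.28  0.4  -0.39  2.34  1.05  0.17 -2.54]
(-50, -105, 54) [0.11, -0.035, 0.088]
(-38, -105, 54) [0.156, -0.036, 0.104]
(-34, -105, 54) [0.171, -0.036, 0.109]
(-30, -105, 54) [0.186, -0.036, 0.114]
```

View pics/w1.png

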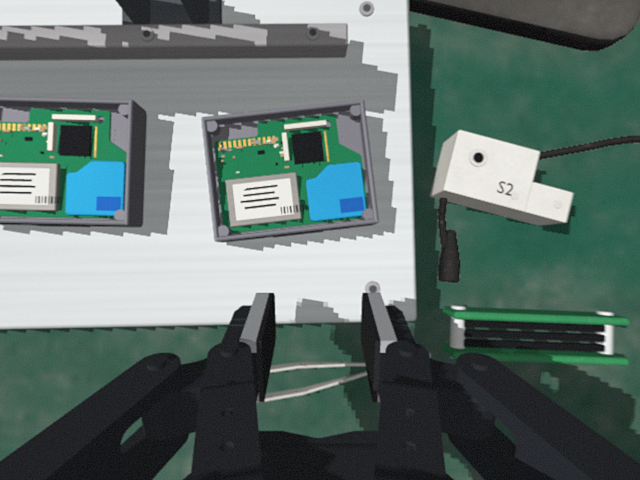

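The wrist view shows the right module at (290,170), clear of the fingers at (265,330) and (380,330). The pitch runs into joint 6's limit, so I'll stand the tool upright and give it a half turn, which puts the camera on the robot's side.

Request:
servo_tool([
  [[0.084, 0, -0.2], [0, -0.215, 0]],
  [[0.084, 0, -0.2], [0, -0.215, 0]],
  [[0.084, 0, -0.2], [0, -0.215, 0]],
  [[0.084, 0, -0.2], [0, -0.215, 0]],
])

```text
clock: 3.6
tcp_pos: [0.494, -0.0328, 0.1229]
orientation: [3.128, 0.152, -0.002]
contact_force: [0.7, -0.0, 0.2]
grip_width: 0.0341
gripper_force: 0.0
```

Request:
servo_tool([
  [[0, 0, 0], [0, 0, -1]],
  [[0, 0, 0], [0, 0, -1]],
  [[0, 0, 0], [0, 0, -1]],
  [[0, 0, 0], [0, 0, -1]],
  [[0, 0, 0], [0, 0, -1]],
  [[0, 0, 0], [0, 0, -1]],
  [[0, 0, 0], [0, 0, -1]],
  [[0, 0, 0], [0, 0, -1]],
  [[0, 0, 0], [0, 0, -1]],
  [[0, 0, 0], [0, 0, -1]],
  [[0, 0, 0], [0, 0, -1]],
])

```text
clock: 4.7
tcp_pos: [0.4901, -0.0338, 0.1199]
orientation: [2.1, 2.329, -0.019]
contact_force: [0.6, 1.0, 0.9]
grip_width: 0.034
gripper_force: 0.0
```

Run:
```python
from h import *
go((-60,-105,100))
```

```text
t 4.7 nest mm [ -81.1 -110.6  119.9] F nest [0.7 0.9 0.9] w 0.034
tool in nest [[0.01, 1.0, -0.005], [1.0, -0.011, -0.013], [-0.013, -0.005, -1.0]] q [ 0.8   0.62 -1.11  2.05  0.72  0.94 -0.6 ]
(-60, -105, 100) [0.024, 0.085, 0.079]
```

Request:
servo_tool([
  [[0, 0, 0], [0, 0, -1]],
  [[0, 0, 0], [0, 0, -1]],
  [[0, 0, 0], [0, 0, -1]],
  [[0, 0, 0], [0, 0, -1]],
  [[0, 0, 0], [0, 0, -1]],
  [[0, 0, 0], [0, 0, -1]],
  [[0, 0, 0], [0, 0, -1]],
  [[0, 0, 0], [0, 0, -1]],
  [[0, 0, 0], [0, 0, -1]],
  [[0, 0, 0], [0, 0, -1]],
  [[0, 0, 0], [0, 0, -1]],
])

```text
clock: 5.8
tcp_pos: [0.4897, -0.0338, 0.1196]
orientation: [0.164, -3.131, 0.021]
contact_force: [0.6, -0.2, -0.2]
grip_width: 0.0342
gripper_force: 0.0
```

Run:
```python
from h import *
go((-72,-105,100),(-72,-105,54),(-50,-105,54),(-36,-105,54),(-30,-105,54),(-28,-105,54))
```

```text
t 5.8 nest mm [ -81.5 -110.5  119.6] F nest [ 0.5 -0.3 -0.2] w 0.0342
tool in nest [[-1.0, 0.009, -0.007], [0.009, 1.0, -0.013], [0.007, -0.013, -1.0]] q [ 0.93  0.81 -1.36  2.04  0.92  1.12  0.8 ]
(-72, -105, 100) [-0.038, 0.023, 0.078]
(-72, -105, 54) [-0.04, 0.026, 0.262]
(-50, -105, 54) [-0.128, 0.027, 0.261]
(-36, -105, 54) [-0.183, 0.027, 0.261]
(-30, -105, 54) [-0.207, 0.027, 0.261]
(-28, -105, 54) [-0.215, 0.027, 0.261]
```

Request:
servo_tool([
  [[-0.04, 0.026, 0.262], [0, 0, 0]],
  [[-0.04, 0.026, 0.262], [0, 0, 0]],
  [[-0.04, 0.026, 0.262], [0, 0, 0]],
  [[-0.07, 0.026, 0.262], [0, 0, 0]],
  [[-0.1, 0.027, 0.261], [0, 0, 0]],
  [[-0.13, 0.027, 0.261], [0, 0, 0]],
  [[-0.16, 0.027, 0.261], [0, 0, 0]],
  [[-0.183, 0.027, 0.261], [0, 0, 0]],
  [[-0.195, 0.027, 0.261], [0, 0, 0]],
  [[-0.201, 0.027, 0.261], [0, 0, 0]],
])

```text
clock: 6.8
tcp_pos: [0.5405, -0.0206, 0.0546]
orientation: [0.159, -3.136, 0.023]
contact_force: [-2.2, -0.6, 1.7]
grip_width: 0.0341
gripper_force: 1.1
```

Run:
```python
from h import *
go((-30,-105,54),(-28,-105,54),(-26,-105,54))
save('w2',r.grab_frame('wrist')[0])
```

```text
t 6.8 nest mm [ -29.5 -103.2   54.6] F nest [-2.3 -0.4  1.7] w 0.0341
tool in nest [[-1.0, 0.013, -0.002], [0.013, 1.0, -0.015], [0.002, -0.015, -1.0]] q [ 0.78  0.92 -1.23  1.96  1.04  1.08  0.74]
(-30, -105, 54) [0.002, -0.007, 0.002]
(-28, -105, 54) [-0.006, -0.007, 0.002]
(-26, -105, 54) [-0.014, -0.007, 0.002]
```

View pics/w2.png

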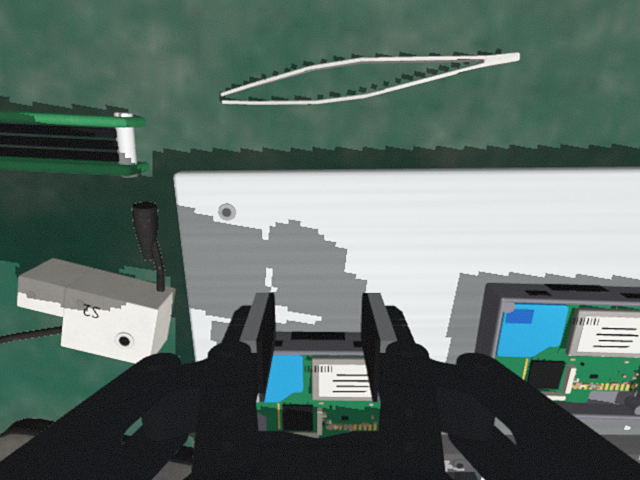

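The wrist view shows the right module's front edge at row 335 between the fingers, so they are up against it. I'll press a little more and read the force.

Request:
servo_tool([
  [[-0.006, -0.007, 0.01], [0, 0, 0]],
  [[-0.014, -0.007, 0.01], [0, 0, 0]],
  [[-0.02, -0.007, 0.01], [0, 0, 0]],
])

```text
clock: 7.15
tcp_pos: [0.5424, -0.0224, 0.0514]
orientation: [0.16, -3.13, 0.026]
contact_force: [-14.2, -2.1, 12.2]
grip_width: 0.0339
gripper_force: 7.3
```

Run:
```python
from h import *
go((-24,-105,50),(-50,-105,52),(-72,-5,52),(-65,-5,52),(-30,-5,52))
```

```text
t 7.15 nest mm [ -27.8 -105.2   51.4] F nest [-14.3  -0.5  12.2] w 0.0339
tool in nest [[-1.0, 0.012, -0.008], [0.012, 1.0, -0.016], [0.008, -0.016, -1.0]] q [ 0.78  0.93 -1.22  1.96  1.04  1.09  0.75]
(-24, -105, 50) [-0.015, 0.001, 0.006]
(-50, -105, 52) [0.089, -0.0, -0.002]
(-72, -5, 52) [0.182, 0.399, -0.007]
(-65, -5, 52) [0.154, 0.399, -0.007]
(-30, -5, 52) [0.014, 0.401, -0.009]
```

Request:
servo_tool([
  [[0.19, 0, -0.012], [0, 0, 0]],
  [[0.19, 0.2, -0.012], [0, 0, 0]],
  [[0.19, 0.4, -0.012], [0, 0, 0]],
  [[0.19, 0.4, -0.012], [0, 0, 0]],
  [[0.19, 0.4, -0.012], [0, 0, 0]],
  [[0.15, 0.4, -0.012], [0, 0, 0]],
  [[0.12, 0.4, -0.012], [0, 0, 0]],
  [[0.09, 0.4, -0.012], [0, 0, 0]],
  [[0.06, 0.4, -0.012], [0, 0, 0]],
  [[0.03, 0.4, -0.012], [0, 0, 0]],
  [[0.012, 0.4, -0.012], [0, 0, 0]],
  [[0.0, 0.4, -0.012], [0, 0, 0]],
  [[-0.006, 0.4, -0.012], [0, 0, 0]],
])

```text
clock: 8.45
tcp_pos: [0.5314, 0.0769, 0.0529]
orientation: [0.161, -3.125, 0.029]
contact_force: [-22.2, -5.1, 17.5]
grip_width: 0.0342
gripper_force: 11.1
```

Run:
```python
from h import *
go((-27,-5,54),(-72,88,54),(-27,88,54))
```

```text
t 8.45 nest mm [-27.5  -5.3  52.9] F nest [-22.6  -2.5  17.5] w 0.0342
tool in nest [[-1.0, 0.011, -0.013], [0.011, 1.0, -0.018], [0.013, -0.018, -1.0]] q [ 0.6   0.93 -1.22  1.96  1.03  1.09  0.57]
(-27, -5, 54) [-0.002, 0.001, -0.005]
(-72, 88, 54) [0.182, 0.371, -0.009]
(-27, 88, 54) [0.002, 0.373, -0.011]
```

Request:
servo_tool([
  [[0.19, 0, -0.012], [0, 0, 0]],
  [[0.19, 0.2, -0.012], [0, 0, 0]],
  [[0.19, 0.373, -0.012], [0, 0, 0]],
  [[0.19, 0.373, -0.012], [0, 0, 0]],
  [[0.19, 0.373, -0.012], [0, 0, 0]],
  [[0.15, 0.373, -0.012], [0, 0, 0]],
  [[0.12, 0.373, -0.012], [0, 0, 0]],
  [[0.09, 0.373, -0.012], [0, 0, 0]],
  [[0.06, 0.373, -0.012], [0, 0, 0]],
  [[0.03, 0.373, -0.012], [0, 0, 0]],
  [[0.012, 0.373, -0.012], [0, 0, 0]],
  [[0.0, 0.373, -0.012], [0, 0, 0]],
])

```text
clock: 9.65
tcp_pos: [0.5212, 0.1695, 0.0545]
orientation: [0.162, -3.124, 0.03]
contact_force: [-26.5, -7.0, 20.8]
grip_width: 0.0345
gripper_force: 13.7
```

Run:
```python
from h import *
st()
img,d=r.grab_frame('top');m=r.camera_model('top')
go((-70,88,60),(-70,88,100),(-20,-175,100),(-8,-175,53))
```

```text
t 9.65 nest mm [-27.1  87.8  54.5] F nest [-27.2  -4.   20.8] w 0.0345
tool in nest [[-1.0, 0.01, -0.014], [0.011, 1.0, -0.018], [0.014, -0.019, -1.0]] q [ 0.42  0.93 -1.22  1.94  1.02  1.1   0.42]
t 9.7 nest mm [-27.2  87.9  54.5] F nest [-20.3  -3.   13. ] w 0.0343
tool in nest [[-1.0, 0.01, -0.014], [0.01, 1.0, -0.018], [0.014, -0.019, -1.0]] q [ 0.42  0.93 -1.22  1.94  1.02  1.1   0.42]
(-70, 88, 60) [0.171, -0.002, -0.02]
(-70, 88, 100) [0.174, -0.005, -0.18]
(-20, -175, 100) [-0.037, -1.054, -0.163]
(-8, -175, 53) [-0.088, -1.05, 0.024]
```

Request:
servo_tool([
  [[0.17, 0, -0.02], [0, 0, 0]],
  [[0.17, 0, -0.2], [0, 0, 0]],
  [[0.14, -0.3, -0.22], [0, -0.1, 0]],
  [[0.14, -0.6, -0.22], [0, -0.222, 0]],
  [[0.14, -1, -0.22], [0, -0.222, 0]],
  [[0.14, -1, -0.22], [0, -0.222, 0]],
  [[0.14, -1, -0.22], [0, -0.222, 0]],
  [[0.14, -1, -0.22], [0, -0.222, 0]],
], claw=1)

```text
clock: 10.5
tcp_pos: [0.5184, -0.0902, 0.1132]
orientation: [-0.126, 2.793, -0.003]
contact_force: [0.8, -0.0, -0.4]
grip_width: 0.0001
gripper_force: 0.0
```

Run:
```python
from h import *
go((2,-168,100),(2,-168,55),(2,-150,55),(2,-83,55))
img,d=r.grab_frame('top');m=r.camera_model('top');E=np.array(m['extrinsics'])
v,u=np.mgrid[:480,:640]
P=(np.stack([(u-m['cx'])/m['fx']*d,(v-m['cy'])/m['fy']*d,d,np.ones_like(d)],-1)@E.T)[...,:3]
Q=(P-O)@N*1000
s=(d>0)&(Q[...,0]<75)&(Q[...,0]>-20)&(Q[...,1]<150)&(Q[...,1]>-90)
for z in range(60,185,15):
    a=Q[s&(abs(Q[...,2]-z)<7.5)]
    if len(a)>5: print(z,len(a),np.percentile(a[:,0],[2,50,98]).round(),np.percentile(a[:,1],[1,99]).round())
def ortho(z,cx,cy,w=.34,h=.2,res=.000425):
    W=int(w/res);H=int(h/res);jj,ii=np.meshgrid(np.arange(W),np.arange(H))
    q=np.stack([h/2-ii*res+cx,w/2-jj*res+cy,np.full(ii.shape,z)],-1)@N.T+O
    c=np.concatenate([q,np.ones(ii.shape+(1,))],-1)@np.linalg.inv(E).T
    return cv2.remap(img,(c[...,0]/c[...,2]*m['fx']+m['cx']).astype(np.float32),(c[...,1]/c[...,2]*m['fy']+m['cy']).astype(np.float32),cv2.INTER_CUBIC)
save('o2',ortho(.046,0,-.01))
```

```text
t 10.5 nest mm [ -59.4 -169.9  113.2] F nest [ 0.8 -0.1 -0.4] w 0.0001
tool in nest [[-0.941, 0.027, 0.338], [0.019, 0.999, -0.026], [-0.339, -0.017, -0.941]] q [ 1.11  0.71 -1.31  2.2   1.23  0.71  0.68]
(2, -168, 100) [-0.213, 0.015, 0.133]
(2, -168, 55) [-0.152, 0.018, 0.302]
(2, -150, 55) [-0.15, 0.09, 0.3]
(2, -83, 55) [-0.145, 0.358, 0.293]
75 11 [39. 39. 40.] [-53. 127.]
90 86 [36. 38. 41.] [-72. 130.]
105 51 [36. 37. 38.] [-67. 126.]
120 105 [34. 36. 36.] [-61. 128.]
135 1238 [35. 43. 52.] [-74. 138.]
150 18 [51. 53. 55.] [-13.  83.]
165 122 [51. 53. 63.] [-19.  89.]
180 321 [51. 56. 61.] [-18.  87.]
```

View pics/o2.png

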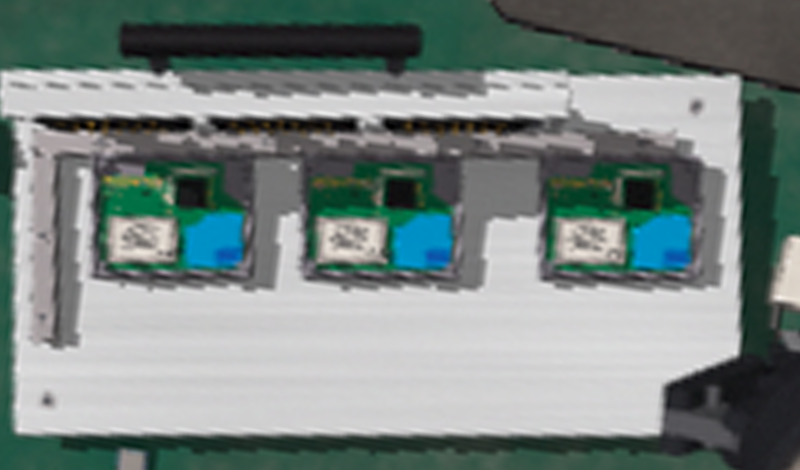

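The rectified view shows all three modules square to the fence, with left edges at columns 93, 303 and 545 and the right end at 705. Next I'll push the row left from its right end.

Request:
servo_tool([
  [[-0.22, 0.04, 0.133], [0, 0, 0]],
  [[-0.22, 0.04, 0.133], [0, 0, 0]],
  [[-0.16, 0.043, 0.302], [0, 0, 0]],
  [[-0.16, 0.043, 0.302], [0, 0, 0]],
  [[-0.16, 0.07, 0.301], [0, 0, 0]],
  [[-0.16, 0.1, 0.3], [0, 0, 0]],
  [[-0.16, 0.13, 0.3], [0, 0, 0]],
  [[-0.16, 0.16, 0.299], [0, 0, 0]],
  [[-0.155, 0.19, 0.299], [0, 0, 0]],
  [[-0.155, 0.22, 0.298], [0, 0, 0]],
  [[-0.155, 0.25, 0.297], [0, 0, 0]],
  [[-0.155, 0.28, 0.296], [0, 0, 0]],
  [[-0.152, 0.31, 0.295], [0, 0, 0]],
  [[-0.152, 0.33, 0.294], [0, 0, 0]],
])

```text
clock: 11.95
tcp_pos: [0.5706, 0.0058, 0.057]
orientation: [-0.144, 2.789, 0.0]
contact_force: [1.1, -7.6, 7.5]
grip_width: 0.0001
gripper_force: 4.6
```

Run:
```python
from h import *
go((4,-83,55),(4,-81,55))
```

```text
t 11.95 nest mm [  3.4 -80.4  57. ] F nest [ 0.2 -7.7  7.5] w 0.0001
tool in nest [[-0.94, 0.014, 0.341], [0.007, 1.0, -0.021], [-0.341, -0.017, -0.94]] q [ 0.76  0.82 -1.17  2.14  1.44  0.76  0.36]
(4, -83, 55) [0.0, -0.01, 0.009]
(4, -81, 55) [0.0, -0.002, 0.009]
```

Request:
servo_tool([
  [[0, 0.006, 0.003], [0, 0, 0]],
  [[0, 0.012, 0.003], [0, 0, 0]],
  [[0, 0.018, 0.003], [0, 0, 0]],
])

```text
clock: 12.25
tcp_pos: [0.5708, 0.0071, 0.0565]
orientation: [-0.14, 2.79, -0.008]
contact_force: [-5.2, -17.0, 19.1]
grip_width: -0.0
gripper_force: 11.5
```

Run:
```python
from h import *
go((-60,-105,90))
```

```text
t 12.25 nest mm [  3.7 -79.1  56.5] F nest [ -7.1 -16.3  19.1] w -0.0
tool in nest [[-0.94, 0.018, 0.34], [0.009, 1.0, -0.028], [-0.341, -0.023, -0.94]] q [ 0.76  0.82 -1.16  2.14  1.44  0.76  0.35]
(-60, -105, 90) [0.193, -0.111, -0.21]
```

Request:
servo_tool([
  [[0, -0.05, 0], [0, 0, 0]],
  [[0.05, -0.05, -0.15], [0, 0, 0]],
  [[0.2, -0.05, -0.2], [0, 0.222, 0]],
  [[0.3, 0, -0.15], [0, 0.222, 0]],
  [[0.3, 0.1, -0.15], [0, 0.222, 0]],
  [[0.3, 0.178, -0.12], [0, 0.222, 0]],
  [[0.3, 0.178, -0.12], [0, 0.222, 0]],
], claw=0.6)

```text
clock: 12.95
tcp_pos: [0.4837, 0.0513, 0.0574]
orientation: [0.167, -3.135, 0.018]
contact_force: [-0.7, -0.2, 0.4]
grip_width: 0.0343
gripper_force: 0.0
```

```bash
cat >> h.py <<'E'
def ortho(name,z,cx,cy,w=.34,h=.2,res=.000425):
    img=r.grab_frame('top')[0];m=r.camera_model('top');E=np.array(m['extrinsics'])
    W=int(w/res);H=int(h/res);jj,ii=np.meshgrid(np.arange(W),np.arange(H))
    q=np.stack([h/2-ii*res+cx,w/2-jj*res+cy,np.full(ii.shape,z)],-1)@N.T+O
    c=np.concatenate([q,np.ones(ii.shape+(1,))],-1)@np.linalg.inv(E).T
    save(name,cv2.remap(img,(c[...,0]/c[...,2]*m['fx']+m['cx']).astype(np.float32),(c[...,1]/c[...,2]*m['fy']+m['cy']).astype(np.float32),cv2.INTER_CUBIC))
E
python3 - <<'E'
from h import *
go((-72,-35,90),(-72,-35,54),(-40,-35,54),(-27.5,-35,54))
ortho('o3',.046,0,.02,.26,.17,.000325)
E
```

```text
t 12.95 nest mm [-77.7 -25.4  57.4] F nest [-0.8 -0.1  0.4] w 0.0343
tool in nest [[-1.0, 0.007, -0.003], [0.007, 1.0, -0.011], [0.002, -0.011, -1.0]] q [ 0.67  0.84 -1.21  2.09  1.    0.99  0.58]
(-72, -35, 90) [-0.023, -0.04, -0.13]
(-72, -35, 54) [-0.023, -0.038, 0.014]
(-40, -35, 54) [-0.151, -0.037, 0.014]
(-27.5, -35, 54) [-0.201, -0.037, 0.013]
```

View pics/o3.png

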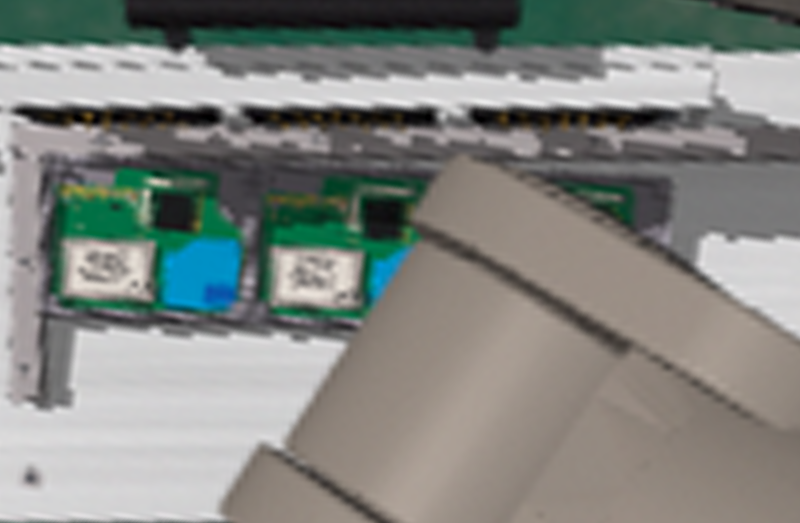

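The rectified view shows the modules touching each other and the stop, but the row swings slightly off the fence toward the right (its edge falls from row 315 to about 340). I'll press each one back again.

Request:
servo_tool([
  [[-0.02, -0.037, 0.013], [0, 0, 0]],
  [[-0.06, -0.037, 0.013], [0, 0, 0]],
  [[-0.1, -0.037, 0.013], [0, 0, 0]],
  [[-0.13, -0.037, 0.013], [0, 0, 0]],
  [[-0.16, -0.037, 0.013], [0, 0, 0]],
  [[-0.18, -0.037, 0.013], [0, 0, 0]],
  [[-0.195, -0.037, 0.013], [0, 0, 0]],
  [[-0.202, -0.037, 0.013], [0, 0, 0]],
  [[-0.208, -0.037, 0.013], [0, 0, 0]],
  [[-0.1, -0.037, 0], [0, 0, 0]],
  [[-0.1, 0.236, 0], [0, 0, 0]],
  [[-0.1, 0.236, 0.013], [0, 0, 0]],
  [[-0.14, 0.236, 0.013], [0, 0, 0]],
  [[-0.17, 0.236, 0.013], [0, 0, 0]],
  [[-0.19, 0.236, 0.013], [0, 0, 0]],
  [[-0.2, 0.236, 0.013], [0, 0, 0]],
  [[-0.208, 0.236, 0.013], [0, 0, 0]],
])

```text
clock: 14.7
tcp_pos: [0.5275, 0.1098, 0.0531]
orientation: [0.158, -3.129, 0.027]
contact_force: [-16.7, -2.7, 14.2]
grip_width: 0.0343
gripper_force: 8.3
```

Run:
```python
from h import *
go((-50,33,54),(-50,99,54),(-35,99,54),(-27.5,99,54))
```

```text
t 14.7 nest mm [-27.6  27.8  53.1] F nest [-16.9  -0.8  14.2] w 0.0343
tool in nest [[-1.0, 0.013, -0.009], [0.013, 1.0, -0.016], [0.009, -0.016, -1.0]] q [ 0.51  0.89 -1.18  1.96  0.99  1.05  0.53]
(-50, 33, 54) [0.09, 0.019, -0.003]
(-50, 99, 54) [0.093, 0.283, -0.008]
(-35, 99, 54) [0.033, 0.284, -0.008]
(-27.5, 99, 54) [0.003, 0.284, -0.008]
```

Request:
servo_tool([
  [[0.09, 0, -0.008], [0, 0, 0]],
  [[0.09, 0.15, -0.008], [0, 0, 0]],
  [[0.09, 0.29, -0.008], [0, 0, 0]],
  [[0.09, 0.29, -0.008], [0, 0, 0]],
  [[0.05, 0.29, -0.008], [0, 0, 0]],
  [[0.025, 0.29, -0.008], [0, 0, 0]],
  [[0.01, 0.29, -0.008], [0, 0, 0]],
  [[0.002, 0.29, -0.008], [0, 0, 0]],
  [[-0.004, 0.29, -0.008], [0, 0, 0]],
])

```text
clock: 15.6
tcp_pos: [0.5197, 0.1811, 0.0538]
orientation: [0.158, -3.126, 0.03]
contact_force: [-20.8, -6.3, 15.0]
grip_width: 0.0342
gripper_force: 10.7
```

Run:
```python
from h import *
go((-50,99,54),(-70,-35,90))
```

```text
t 15.6 nest mm [-27.3  99.5  53.8] F nest [-21.4  -3.9  15. ] w 0.0342
tool in nest [[-1.0, 0.013, -0.012], [0.013, 1.0, -0.018], [0.012, -0.018, -1.0]] q [ 0.37  0.9  -1.17  1.93  0.99  1.06  0.42]
(-50, 99, 54) [0.091, -0.003, 0.0]
(-70, -35, 90) [0.166, -0.543, -0.133]
```

Request:
servo_tool([
  [[0.1, 0, -0.01], [0, 0, 0]],
  [[0.15, -0.2, -0.1], [0, 0, 0]],
  [[0.17, -1, -0.24], [0, 0, 0]],
  [[0.17, -1, -0.24], [0, 0, 0]],
  [[0.17, -1, -0.24], [0, 0, 0]],
  [[0.17, -1, -0.24], [0, 0, 0]],
  [[0.17, -1, -0.24], [0, 0, 0]],
])

```text
clock: 16.3
tcp_pos: [0.5083, -0.0777, 0.1181]
orientation: [0.138, -3.137, 0.028]
contact_force: [-0.6, 0.6, -0.1]
grip_width: 0.0346
gripper_force: 0.0
```

Run:
```python
from h import *
st()
ortho('o4',.046,0.01,.03,.24,.14,.0003)
```

```text
t 16.3 nest mm [ -68.  -156.2  118.1] F nest [-0.5  0.6 -0.1] w 0.0346
tool in nest [[-1.0, 0.026, -0.003], [0.026, 0.999, -0.018], [0.002, -0.018, -1.0]] q [ 0.96  0.79 -1.3   2.    0.9   1.1   0.91]
```

View pics/o4.png

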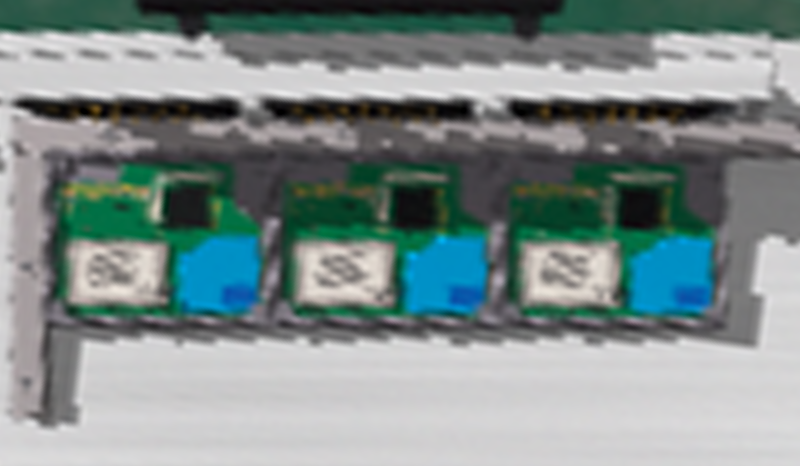

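The rectified view shows a tight row from column 48 to 727 (about 204 mm), parallel to the fence. Now the lid: its bar is at about nest (56,34,168) mm.

Request:
servo_tool([
  [[-0.06, 0.3, -0.4], [0, 0, -0.017]],
  [[-0.06, 0.75, -0.44], [0, 0, -0.017]],
  [[-0.06, 0.75, -0.44], [0, 0, -0.017]],
  [[-0.06, 0.75, -0.44], [0, 0, -0.017]],
  [[-0.06, 0.75, -0.44], [0, 0, -0.017]],
  [[-0.06, 0.75, -0.44], [0, 0, -0.017]],
  [[-0.06, 0.75, -0.44], [0, 0, -0.017]],
], claw=1)

```text
clock: 17.05
tcp_pos: [0.5033, 0.121, 0.2252]
orientation: [0.202, -3.134, 0.024]
contact_force: [-0.4, 0.3, -0.0]
grip_width: -0.0001
gripper_force: 0.0
```

Request:
servo_tool([
  [[0, 0, 0], [0, -0.333, 0]],
  [[0, 0, 0], [0, -0.333, 0]],
  [[0, 0, 0], [0, -0.333, 0]],
  [[0, 0, 0], [0, -0.333, 0]],
  [[0, 0, 0], [0, -0.333, 0]],
])

```text
clock: 17.55
tcp_pos: [0.5012, 0.1176, 0.2236]
orientation: [-0.172, 2.617, 0.018]
contact_force: [0.1, -1.4, 0.3]
grip_width: 0.0
gripper_force: 0.0
```

Run:
```python
from h import *
go((40,34,228),(74,34,208),(74,34,190),(69,34,181))
```

```text
t 17.55 nest mm [-52.9  38.5 223.6] F nest [-0.  -1.4  0.3] w 0.0
tool in nest [[-0.868, -0.012, 0.496], [-0.02, 1.0, -0.011], [-0.496, -0.02, -0.868]] q [ 0.75  0.25 -1.3   2.26  0.99  0.52  0.41]
(40, 34, 228) [-0.331, -0.023, 0.169]
(74, 34, 208) [-0.409, -0.023, 0.306]
(74, 34, 190) [-0.374, -0.021, 0.369]
(69, 34, 181) [-0.338, -0.021, 0.39]
```

Request:
servo_tool([
  [[-0.331, -0.023, 0.169], [0, 0, 0]],
  [[-0.331, -0.023, 0.169], [0, 0, 0]],
  [[-0.409, -0.023, 0.306], [0, 0, 0]],
  [[-0.409, -0.023, 0.306], [0, 0, 0]],
  [[-0.38, -0.021, 0.36], [0, 0, 0]],
  [[-0.374, -0.021, 0.369], [0, 0, 0]],
  [[-0.338, -0.021, 0.39], [0, 0, 0]],
])

```text
clock: 18.25
tcp_pos: [0.6258, 0.1299, 0.183]
orientation: [-0.17, 2.616, 0.026]
contact_force: [0.1, 0.4, 0.1]
grip_width: 0.0003
gripper_force: 0.0
```

Run:
```python
from h import *
go((69,34,181),(60,34,181),(37,34,176),(22,34,171),(6,34,163),(-8,34,152),(-19,34,140))
save('w3',r.grab_frame('scene')[0])
```

```text
t 18.25 nest mm [ 72.3  36.6 183. ] F nest [0.2 0.4 0.1] w 0.0003
tool in nest [[-0.868, -0.012, 0.497], [-0.018, 1.0, -0.006], [-0.497, -0.014, -0.868]] q [ 0.49  0.54 -1.07  2.04  1.25  0.64  0.32]
(69, 34, 181) [0.016, -0.01, 0.001]
(60, 34, 181) [0.047, -0.01, -0.017]
(37, 34, 176) [0.137, -0.008, -0.046]
(22, 34, 171) [0.199, -0.007, -0.058]
(6, 34, 163) [0.27, -0.006, -0.062]
(-8, 34, 152) [0.341, -0.005, -0.052]
(-19, 34, 140) [0.403, -0.004, -0.032]
```

View pics/w3.png

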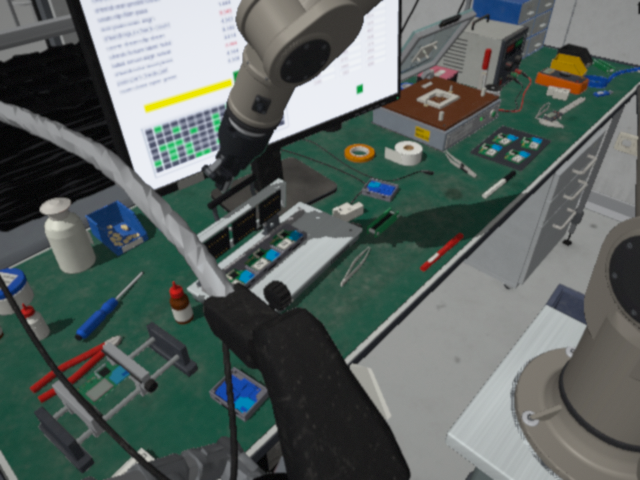

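The scene view shows the row intact at about (265,258) and the fingertip over the lid bar at about (222,185). Now I'll draw the lid down.

Request:
servo_tool([
  [[0.016, -0.01, 0.001], [0, 0, 0]],
  [[0.047, -0.01, -0.017], [0, 0, 0]],
  [[0.09, -0.01, -0.03], [0, 0, 0]],
  [[0.137, -0.008, -0.046], [0, 0, 0]],
  [[0.17, -0.008, -0.053], [0, 0, 0]],
  [[0.199, -0.007, -0.058], [0, 0, 0]],
  [[0.235, -0.007, -0.061], [0, 0, 0]],
  [[0.27, -0.006, -0.062], [0, 0, 0]],
  [[0.306, -0.006, -0.058], [0, 0, 0]],
  [[0.341, -0.005, -0.052], [0, 0, 0]],
  [[0.373, -0.005, -0.043], [0, 0, 0]],
  [[0.403, -0.004, -0.032], [0, 0, 0]],
])

```text
clock: 19.5
tcp_pos: [0.5335, 0.1168, 0.139]
orientation: [-0.172, 2.616, 0.025]
contact_force: [0.7, 0.7, 1.5]
grip_width: -0.0001
gripper_force: 0.9
```

Run:
```python
from h import *
go((-19,34,175),(-30,34,185))
img,d=r.grab_frame('top');m=r.camera_model('top');E=np.array(m['extrinsics'])
v,u=np.mgrid[:480,:640]
P=(np.stack([(u-m['cx'])/m['fx']*d,(v-m['cy'])/m['fy']*d,d,np.ones_like(d)],-1)@E.T)[...,:3]
Q=(P-O)@N*1000
s=(d>0)&(img.max(2)<60)&(Q[...,0]<75)&(Q[...,0]>-70)&(((Q[...,1]<88)&(Q[...,1]>70))|((Q[...,1]<-5)&(Q[...,1]>-18)))&(Q[...,2]>75)
print(s.sum(),np.percentile(Q[s],[10,50,90],axis=0).round())
```

```text
t 19.5 nest mm [-20.8  34.1 139. ] F nest [0.8 0.6 1.5] w -0.0001
tool in nest [[-0.868, -0.014, 0.497], [-0.019, 1.0, -0.006], [-0.497, -0.015, -0.868]] q [ 0.48  0.46 -1.05  2.27  1.47  0.55 -0.  ]
(-19, 34, 175) [-0.078, -0.003, -0.121]
(-30, 34, 185) [-0.06, -0.003, -0.178]
296 [[-62. -15. 128.]
 [-45.  71. 199.]
 [-28.  83. 214.]]
```

Request:
servo_tool([
  [[-0.078, 0, -0.121], [0, 0, 0]],
  [[-0.06, 0, -0.178], [0, 0.1, 0]],
  [[-0.06, 0, -0.178], [0, 0.333, 0]],
  [[-0.06, 0, -0.178], [0, 0.333, 0]],
  [[-0.06, 0, -0.178], [0, 0.333, 0]],
  [[-0.06, 0, -0.178], [0, 0.333, 0]],
  [[-0.06, 0, -0.178], [0, 0.333, 0]],
])

```text
clock: 20.25
tcp_pos: [0.5247, 0.1169, 0.1846]
orientation: [0.2, -3.134, 0.022]
contact_force: [0.3, -0.1, 0.6]
grip_width: -0.0001
gripper_force: 0.0
```

Run:
```python
from h import *
go((-38,34,160),(-41,34,139),(-48,34,124),(-53,34,108),(-55,34,101),(-56,34,93))
```

```text
t 20.25 nest mm [-29.6  35.1 184.6] F nest [ 0.2 -0.1  0.6] w -0.0001
tool in nest [[-1.0, -0.014, -0.002], [-0.014, 1.0, -0.014], [0.002, -0.014, -1.0]] q [ 0.53  0.61 -1.17  1.89  0.65  1.09  0.79]
(-38, 34, 160) [0.034, -0.003, 0.099]
(-41, 34, 139) [0.045, -0.001, 0.183]
(-48, 34, 124) [0.073, -0.0, 0.243]
(-53, 34, 108) [0.093, 0.001, 0.307]
(-55, 34, 101) [0.101, 0.001, 0.335]
(-56, 34, 93) [0.105, 0.002, 0.367]
```

Request:
servo_tool([
  [[0.034, 0, 0.099], [0, 0, 0]],
  [[0.04, 0, 0.15], [0, 0, 0]],
  [[0.045, 0, 0.183], [0, 0, 0]],
  [[0.06, 0, 0.213], [0, 0, 0]],
  [[0.073, 0, 0.243], [0, 0, 0]],
  [[0.084, 0, 0.275], [0, 0, 0]],
  [[0.093, 0, 0.307], [0, 0, 0]],
  [[0.101, 0, 0.335], [0, 0, 0]],
  [[0.103, 0, 0.35], [0, 0, 0]],
  [[0.105, 0, 0.367], [0, 0, 0]],
])

```text
clock: 21.25
tcp_pos: [0.4994, 0.1122, 0.094]
orientation: [0.201, -3.134, 0.023]
contact_force: [-2.5, 0.7, 4.1]
grip_width: 0.0001
gripper_force: 2.0
```

Run:
```python
from h import *
go((-56,34,91),(-56,34,89),(-56,34,87))
```

```text
t 21.25 nest mm [-55.2  33.4  94. ] F nest [-2.4  1.   4.1] w 0.0001
tool in nest [[-1.0, -0.014, -0.002], [-0.014, 1.0, -0.014], [0.002, -0.014, -1.0]] q [ 0.47  0.69 -1.07  2.02  0.79  0.93  0.66]
(-56, 34, 91) [0.003, 0.002, 0.012]
(-56, 34, 89) [0.003, 0.003, 0.02]
(-56, 34, 87) [0.003, 0.003, 0.028]
```

Request:
servo_tool([
  [[0.003, 0.002, 0.012], [0, 0, 0]],
  [[0.003, 0.002, 0.018], [0, 0, 0]],
  [[0.003, 0.002, 0.024], [0, 0, 0]],
  [[0.003, 0.002, 0.028], [0, 0, 0]],
  [[0.003, 0.002, 0.028], [0, 0, 0]],
])

```text
clock: 21.75
tcp_pos: [0.4991, 0.1124, 0.0902]
orientation: [-0.2, 3.135, -0.029]
contact_force: [-11.9, -6.4, 39.7]
grip_width: 0.0003
gripper_force: 19.5
```

Run:
```python
from h import *
go((-56,34,85))
```

```text
t 21.75 nest mm [-55.5  33.7  90.2] F nest [-12.6  -5.   39.7] w 0.0003
tool in nest [[-1.0, -0.014, -0.001], [-0.014, 1.0, -0.018], [0.001, -0.018, -1.0]] q [ 0.46  0.69 -1.07  2.02  0.8   0.93  0.65]
(-56, 34, 85) [0.002, 0.002, 0.021]
```

The force rose to 40 N at the expected home height. I'll retreat and check the lid.

Request:
servo_tool([
  [[0, 0, -0.04], [0, 0, 0]],
  [[0, 0, -0.3], [0, 0, 0]],
  [[0.05, -0.6, -0.4], [0, 0, 0]],
  [[0.05, -0.9, -0.4], [0, 0, 0]],
  [[0.05, -0.9, -0.4], [0, 0, 0]],
  [[0.05, -0.9, -0.4], [0, 0, 0]],
  [[0.05, -0.9, -0.4], [0, 0, 0]],
  [[0.05, -0.9, -0.4], [0, 0, 0]],
])

```text
clock: 22.55
tcp_pos: [0.5156, -0.1174, 0.1903]
orientation: [0.185, -3.135, 0.026]
contact_force: [-0.1, -0.0, -0.2]
grip_width: 0.0005
gripper_force: 0.0
```

Run:
```python
from h import *
st()
img,d=r.grab_frame('top');m=r.camera_model('top');E=np.array(m['extrinsics'])
v,u=np.mgrid[:480,:640]
P=(np.stack([(u-m['cx'])/m['fx']*d,(v-m['cy'])/m['fy']*d,d,np.ones_like(d)],-1)@E.T)[...,:3]
Q=(P-O)@N*1000
for x in range(-64,64,8):
    a=Q[(d>0)&(abs(Q[...,0]-x)<3)&(Q[...,1]>-60)&(Q[...,1]<125)&(Q[...,2]>52)]
    if len(a)>3: print(x,len(a),np.percentile(a[:,2],[50,90,98]).round(1))
a=Q[(d>0)&(Q[...,2]>64)&(Q[...,2]<110)&(abs(Q[...,1]-34)<50)&(abs(Q[...,0]+56)<25)]
print('bar',np.percentile(a,[2,50,98],axis=0).round(1))
ortho('o5',.06,0,.0)
```

```text
t 22.55 nest mm [ -65.2 -196.5  190.3] F nest [-0.1 -0.  -0.2] w 0.0005
tool in nest [[-1.0, -0.004, -0.002], [-0.004, 1.0, -0.017], [0.002, -0.017, -1.0]] q [ 1.    0.6  -1.2   1.91  0.65  1.09  1.22]
-64 30 [68.1 70.6 71.6]
-56 179 [72.2 74.  74.9]
-48 46 [68.6 70.7 71.8]
-40 26 [68.3 70.4 71. ]
-32 23 [67.1 69.7 70. ]
-24 243 [59.5 62.8 65.7]
-16 268 [59.3 61.  62.2]
-8 207 [53.6 57.7 61.1]
0 183 [53.6 58.5 60.3]
8 223 [53.9 63.7 66. ]
16 245 [58.1 60.5 61.4]
24 205 [54.  58.9 60.9]
32 122 [53.6 59.9 61.3]
40 289 [59.6 62.9 64.9]
48 210 [59.9 62.8 64.7]
56 85 [61.3 62.9 64.5]
bar [[-61.6 -13.5  65.9]
 [-54.8  34.3  70.8]
 [-33.4  82.8  74.7]]
```

View pics/o5.png

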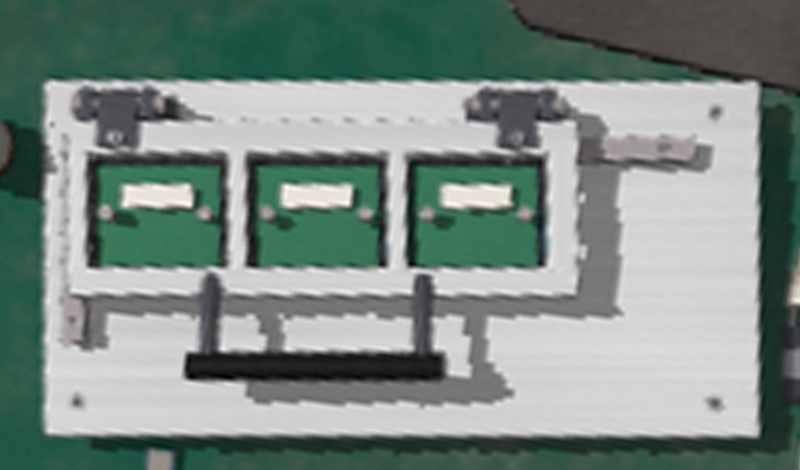

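The rectified view shows the lid shut and level, with the bar at (315,365): its top is at 72 mm, as expected when home, and the frame is equally high front and back.

```bash
python3 -c "
from bench import r
print(r.hand_in())"
```

```text
the job is handed in; nothing more can be done
None
```

The three modules are in a tight row against the fence and the left stop, the lid is pressed fully home and stayed shut, and I handed the job in at about 22.6 s; no verdict came back.

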